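# Seat the gas-sensor plate on the bottle cradle and latch it

### The arm

A 7-joint arm with a two-finger parallel gripper is mounted at the origin on the work surface. World frame = base frame: x ahead of the robot, y to its left, z up, the work surface at z = 0. Lengths are in m, angles in rad, forces in N, time in s.
With the tool pointing down it reaches from about 0.4 to 0.85 m from the base axis. Payload 4.5 kg.
Tool frame: the origin (TCP) lies midway between the tips of the shut fingers; the grasp point (between the pads) lies 19 mm behind it; y points along the fingers, z is the direction in which the jaws open and shut, and the axes are right-handed (so a half turn about y gives the same grasp; the last joint's range is limited). The gripper opens to 88 mm and grips with 3 to 60 N. Pads are 18 mm wide; open, the fingers measure 123 mm over their backs; the gripper's body (75 mm by 187 mm) begins 45 mm behind the grasp point.
Start: joints at [1.25, 0.689, -0.195, 1.565, 0.157, 0.902, -0.215], TCP at [0.217, -0.586, 0.239] pointing down, gripper open.
Joint ranges: [-3.01, 3.01], [-0.46, 2.08], [-1.47, 1.51], [0.13, 2.56], [-1, 4.14], [0.04, 2.09], [-2.66, 2.66]. Speed limits (rad/s): [2.57, 2.57, 3.14, 3.14, 3.14, 3.14, 3.14].

### API

Orientations are given as a unit quaternion [x, y, z, w].
In Python, from plant import r, snapshot, get_calibration, job, boxes_of gives the robot as it stands. The module is installed in compiled form; this text tells all that it offers.
- The arm moves only by the shell command python3 -m handwheel 'ROWS' [OPENING] [FORCE]. ROWS is JSON, a list that holds one entry, the list of rows, each a list of 6 numbers: the shift along the tool's x, y, z as a fraction of full scale, then the turn, a rotation vector about the tool's x, y, z as a fraction of full scale. In form: [[[x, y, z, wx, wy, wz], ...]]. A call has 1 to 12 rows; each row is the pose to reach, as a shift and turn from the pose commanded when the call began, along the tool's axes at that moment, turning the shorter way round; what a row does not reach only later rows make up. Full scale, the value 1, is 100 cm for a shift and 180 degrees for a turn. A row lasts 1/12 s, in which the tool goes at most 41.7 mm and 7.16 degrees, less where a joint would pass 70% of its speed; a pose out of reach is approached as far as the arm can. A call with a number of a shift or a turn outside -1 to 1 is refused whole. A call with a gripper value outside its range is refused whole. OPENING is the opening, from -1 (shut) to 1 (fully open), set as the call begins (- or left out, the last holds). The fingers move at their own pace and stop on an object; FORCE is the grip in N (left out, the last holds). Time passes only in rows, so rows that repeat a pose let the fingers close. It gives the time, the measured TCP pose, the force and the opening at its end, in the units of the state.
- r.get_state(): the state, without advancing time (a new reading comes with each control period).
- snapshot(name): name is "scene" or "top"; returns the picture (400x640x3 uint8, red, green, blue); there is no depth.
- get_calibration(name): a dict with "fx", "fy", "cx", "cy" (pixels), "k1" (the pictures are not rectified: a ray, as slopes to the right and down, at radius r is drawn at 1 + k1 r^2 times it, then the intrinsics apply), "T" (4x4, takes a point from camera to world coordinates). Camera axes: x right, y down, z forward; pixel columns grow to the right and rows downward; lengths in m; the calibration is good to about 2 mm. A picture is of the moment at which its call begins. get_calibration takes no time and is no camera call.
- job.finish_job(): hands the job in, once; it reports no verdict.
Trained networks look in the newest picture that a camera, given by its name, has taken for a name from the list of things; names that differ only in an ending like _2 or _b are one class to them, and where a whole thing is asked for, a point or a joint stands for the part that bears it (a point fixed in the world has none). Each returns a list of dicts, best first, with "confidence" (0 to 1); they miss things now and then, are a little off and sometimes report something else, mostly with a low value. They report only what shows in the picture. A call takes as long as a camera call. They do not tell look-alikes from the thing itself.
- boxes_of(thing, camera): "bbox" ([left, top, right, bottom] in pixels, round what is visible of it).
The state is a dict: "clock": time; "q": joint angles; "qd": joint speeds; "joint_torque": joint torques, N m; "tool_pos": TCP position; "eef_rot": TCP orientation; "contact_force": force on the tool from outside, world axes, zero at the start; "moment": the same for the moment, N m; "opening": opening from 0.0 (shut) to 1.0 (fully open).
Only numpy, scipy, OpenCV 4.12 (cv2) and the standard library are available. Lean on these libraries where they do the work, as an engineer would, in place of code of your own. Each camera call takes 0.05 s, during which the arm holds its last target. There are 200 camera calls.

### The job

Lift the white sensor plate by its black handle, keep it level and lower it gently over the two locating pins of the aluminium bottle cradle until it rests flush on both end walls. Then swing both red latches in over the plate as far as they go and leave the plate lying flush; do not disturb the other things on the bench.

Things in the scene. Friction and masses are not known exactly. Their poses are not given: they have to be found in the camera images.
- handle (a point): Centre of the black handle bar of the loose white sensor plate, 62 mm above the plate's underside and over its middle (it is balanced there). The bar is 14 mm thick (x), 60 mm long (y), 16 mm high, open underneath. Axes as the plate: z up, y along its length and the bar, x towards the edge that has the two holes.
- left_hole (a point): Centre of the +y hole of the plate, at the level of the underside: plate x +34, y +82 mm, 13 mm diameter, right through, ringed in blue on the top. It belongs on the left pin.
- right_hole (a point): Centre of the -y hole of the plate, at the level of the underside: plate x +34, y -82 mm, 13 mm diameter, ringed in blue. It belongs on the right pin.
- plate: The loose white sensor plate, 110 (x) x 200 (y) x 8 mm, about 0.45 kg, flat on the bench at first; origin at the middle of its underside, axes as for the handle. Four upright sensor pots (24 mm in diameter, ending 41 mm above the underside) stand at x +-32, y +-40 mm.
- cradle: Fixed aluminium bottle cradle, 120 (x) x 190 (y) mm; origin at the middle of its underside on the bench, z up. Two end walls (24 mm thick, across x, centred at y +-82 mm) have flat tops 110 mm above the bench, on which the plate rests; three blue-capped bottles stand between them, up to 102 mm high. On each wall a steel pin stands up at x +34 mm.
- left_pin (a point): Foot of the left (+y) pin, on its axis at the wall's top: cradle x +34, y +82, z 110 mm. The pin is 10 mm in diameter, 27 mm high, with the top 11 mm tapered.
- right_pin (a point): Foot of the right (-y) pin: cradle x +34, y -82, z 110 mm; the same size.
- left_pivot (a point): Pivot axis (vertical) of the left red latch, at the underside of its arm: cradle x 0, y +120, z 120.5 mm. It is outside the seated plate, whose top is then 118 mm above the bench. The arm's top is at 127.5 mm and the pivot's bolt head ends at 134.5 mm.
- right_pivot (a point): Pivot axis of the right red latch, at the underside of its arm: cradle x 0, y -120, z 120.5 mm; the same heights.
- left_post (a point): Middle of the black upright post on the left latch, by which it is pushed: 36 mm from the pivot, 14 mm in diameter, from 127.5 to 163.5 mm above the bench (this point at 145.5 mm). The red arm is 14 mm wide and reaches 50 mm from the pivot.
- right_post (a point): The same point of the right latch's post.
- latch_left (a joint): Angle of the left latch, rad: 0 = fully closed against its stop, arm pointing to the cradle's -y, over the plate; it grows as the latch swings out by the cradle's -x side (1.57: pointing to the cradle's -x; 2.3: the outer stop). Light friction (about 1 N at the post), stays where it is left; starts open.
- latch_right (a joint): Angle of the right latch, rad: 0 = fully closed against its stop, arm pointing to the cradle's +y; it too grows as it swings out by the cradle's -x side to 1.57 (pointing to -x) and 2.3 (outer stop). Starts open.
- spare_sensor: Bystander: a loose sensor pot, 28 mm in diameter, 40 mm high with its orange tip, standing just beyond the cradle (+x). Origin under its centre.
- cap: Bystander: a blue bottle cap, 32 mm in diameter, 14 mm high, just beyond the plate (+x). Origin under its centre.
- bottle_a: Bystander: glass bottle with a blue cap, 72 mm in diameter, 150 mm high, at the back. Origin under its centre.
- bottle_b: Bystander: a second bottle of the same kind. Origin under its centre.
- beaker: Bystander: glass beaker, 70 mm in diameter, 85 mm high. Origin under its centre.
- timer: Bystander: white bench timer, 60 x 75 x 22 mm, near the robot. Origin under its centre.
- tipbox: Bystander: orange box, 70 x 110 x 45 mm, near the robot. Origin under its centre.
Things that resemble listed ones, but are neither listed nor needed, are in the scene too. There is more than one size of the plate; the job needs the larger.

How it is judged:
By the outcome, as a careful person would: the job done as asked, in the order asked, and still so for the second after the job is handed in, with the robot touching nothing.
It also fails if it takes over 72 s, if anything falls off the work surface, if the arm or the gripper's body presses on something with over 40 N, if the wrist force passes 120 N, or if a joint passes its speed limit or range.

## Working session

There is one attempt and no reset: what is moved stays moved. The work goes in short steps, Python scripts to look and compute and a shell command to move; the robot and the scene stay as the last step left them, time stands still between calls to the robot, and variables do not carry over. Pictures are saved under pics/ and viewed, about 8 in all and at most 12, crops included, and the job is handed in when it is done.

```bash
mkdir -p pics
cat > h.py <<'E'
import numpy as np, cv2
from plant import r, snapshot, get_calibration, job, boxes_of
from scipy.spatial.transform import Rotation as R
def pix2w(cam,u,v,z):
    c=get_calibration(cam);T=np.array(c['T'])
    d=np.array([(u-c['cx'])/c['fx'],(v-c['cy'])/c['fy']]);s=d.copy()
    for _ in range(20): s=d/(1+c['k1']*(s@s))
    ray=T[:3,:3]@np.array([s[0],s[1],1]);o=T[:3,3]
    return o+ray*(z-o[2])/ray[2]
def w2pix(cam,p):
    c=get_calibration(cam);T=np.array(c['T'])
    q=T[:3,:3].T@(np.array(p)-T[:3,3]);s=q[:2]/q[2];s=s*(1+c['k1']*(s@s))
    return np.array([c['fx']*s[0]+c['cx'],c['fy']*s[1]+c['cy']])
def rel(p,q=None):
    """shift in tool axes (fraction) from current pose to world p"""
    s=r.get_state();t=R.from_quat(s['eef_rot'])
    return t.inv().apply(np.array(p)-s['tool_pos'])
E
python3 - <<'E'
from h import *
for c in('top','scene'):
    cv2.imwrite(f'pics/{c}0.png',snapshot(c)[:,:,::-1])
    for n in ['handle','left_hole','plate','cradle','left_pin','left_pivot','left_post','spare_sensor','cap','beaker','bottle_a','timer','tipbox']:
        print(c,n,[([round(x) for x in b['bbox']],round(b['confidence'],2)) for b in boxes_of(n,c)][:5])
    k=get_calibration(c);print({a:np.round(k[a],3).tolist() for a in k})
s=r.get_state();print(s);print(R.from_quat(s['eef_rot']).as_matrix().round(3))
E
```

```text
top handle [([333, 182, 403, 227], 0.63), ([422, 195, 460, 247], 0.58)]
top left_hole [([425, 195, 466, 251], 0.9), ([335, 183, 405, 226], 0.82)]
top plate [([335, 180, 405, 225], 0.91), ([425, 191, 468, 245], 0.86)]
top cradle [([171, 178, 269, 232], 0.92), ([336, 183, 404, 224], 0.56)]
top left_pin [([172, 175, 271, 234], 0.68)]
top left_pivot [([171, 177, 267, 235], 0.58), ([187, 251, 216, 275], 0.2)]
top left_post []
top spare_sensor []
top cap [([334, 180, 403, 224], 0.71), ([254, 214, 264, 232], 0.44), ([240, 106, 266, 142], 0.36)]
top beaker [([341, 108, 366, 133], 0.87), ([170, 178, 268, 235], 0.17)]
top bottle_a [([294, 107, 320, 137], 0.84), ([242, 105, 268, 143], 0.69)]
top timer [([184, 251, 214, 277], 0.77)]
top tipbox [([366, 256, 411, 285], 0.83), ([171, 178, 269, 234], 0.18)]
{'fx': 485.015, 'fy': 485.015, 'cx': 314.736, 'cy': 191.847, 'k1': -0.134, 'T': [[0.028, -0.997, 0.076, 0.448], [-1.0, -0.027, 0.013, -0.062], [-0.01, -0.076, -0.997, 1.489], [0.0, 0.0, 0.0, 1.0]]}
scene handle [([146, 273, 225, 318], 0.9), ([227, 216, 312, 274], 0.66)]
scene left_hole [([225, 21
[... 1059 characters left out ...]
82, -0.19458775,  1.56530485,  0.15729939,
        0.90248911, -0.21511797]), 'qd': array([ 0.00022639, -0.00113561,  0.00077049, -0.00128429,  0.00014379,
        0.00152264,  0.00042804]), 'joint_torque': array([ 1.67110975e-04, -5.27485371e+01, -1.26728006e+00, -1.53743362e+01,
       -5.19865577e-02, -6.26556757e-04,  6.77487293e-06]), 'tool_pos': array([ 0.21715078, -0.58608585,  0.23872435]), 'eef_rot': array([ 0.12477534, -0.69599134,  0.69602829, -0.12478696]), 'contact_force': array([-0.0825486 , -0.6086502 ,  0.79601878]), 'moment': array([-0.00536727, -0.02843245, -0.02059397]), 'opening': 0.9976920866084231}
[[-0.938  0.     0.347]
 [-0.347 -0.    -0.938]
 [-0.    -1.     0.   ]]
```

View pics/top0.png

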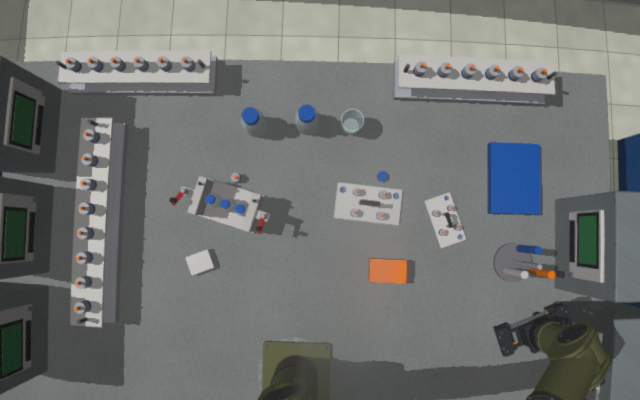

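View pics/scene0.png

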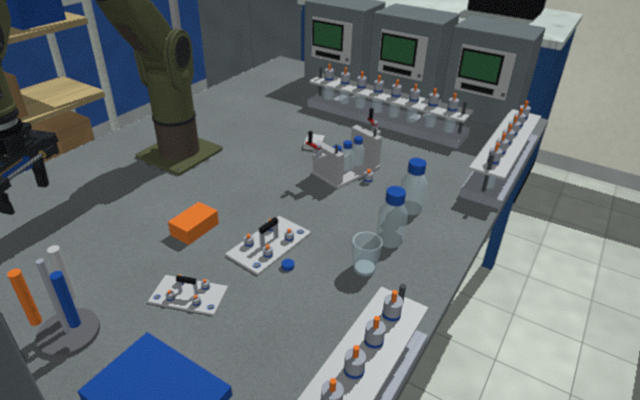

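The top view shows the larger plate at about (369,204), the smaller one at (445,220) and the cradle at about (225,204), with its latches at (178,198) and (262,220). I'll enlarge the plate and the cradle.

Run:
```python
from h import *
a=cv2.imread('pics/top0.png')
f=lambda x0,y0,w,h,s:cv2.resize(a[y0:y0+h,x0:x0+w],None,fx=s,fy=s,interpolation=cv2.INTER_CUBIC)
cv2.imwrite('pics/c1.png',np.vstack([f(160,170,115,70,6.9565)[:290*2][:487,:800],f(325,165,115,70,6.9565)[:,:800]])[:, :800][:1000])
A=f(165,170,110,70,7);B=f(330,170,80,60,7)
cv2.imwrite('pics/c1.png',A);cv2.imwrite('pics/c2.png',B)
```

```text
(no output)
```

View pics/c1.png

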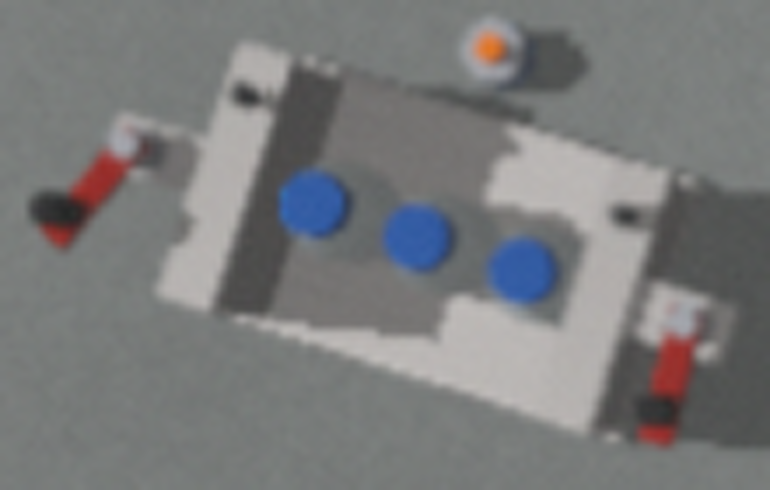

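View pics/c2.png

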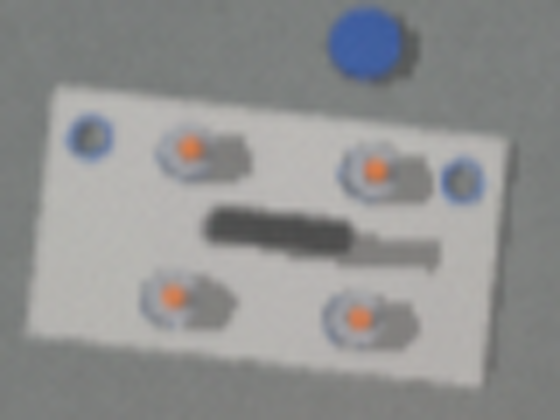

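The left and right pins are at crop (246,95) and (627,215), and the bolt heads at (126,138) and (683,316). The plate crop shows the hole rings at (90,137) and (463,181) and the handle centre at (280,230). Next I'll fit rigid 2D poses to these.

```bash
cat >> h.py <<'E'
def fit(pts,cam='top'):
    """pts: (u,v,z,bx,by) -> x,y,yaw by least squares in body plane"""
    W=np.array([pix2w(cam,u,v,z)[:2] for u,v,z,_,_ in pts]);B=np.array([[p[3],p[4]] for p in pts])/1000
    wm,bm=W.mean(0),B.mean(0);w=W-wm;b=B-bm
    a=np.arctan2((b[:,0]*w[:,1]-b[:,1]*w[:,0]).sum(),(b*w).sum());c,s=np.cos(a),np.sin(a);M=np.array([[c,-s],[s,c]])
    t=wm-M@bm;print('pose',t.round(4),'yaw deg',np.degrees(a).round(2),'\nres mm',((W-(B@M.T+t))*1000).round(1).tolist());return t,a
E
python3 - <<'E'
from h import *
C=lambda x,y,ox,oy:((x+.5)/7-.5+ox,(y+.5)/7-.5+oy)
cr=[(245,42,.11,60,94),(158,295,.11,-60,94),(672,172,.11,60,-94),(592,432,.11,-60,-94),(126,138,.1345,0,120),(683,316,.1345,0,-120),(247,95,.123,34,82),(627,215,.123,34,-82)]
t,a=fit([C(p[0],p[1],165,170)+p[2:] for p in cr])
pl=[(90,137,.008,34,82),(463,181,.008,34,-82),(55,86,.008,55,100),(508,138,.008,55,-100),(28,335,.008,-55,100),(484,383,.008,-55,-100),(190,149,.041,32,40),(375,170,.041,32,-40),(173,296,.041,-32,40),(359,318,.041,-32,-40),(280,228,.07,0,0)]
t2,a2=fit([C(p[0],p[1],330,170)+p[2:] for p in pl])
h=np.array([*t2,.062-.019+0.001]);print('handle tcp',h)
M=np.array([[np.cos(a2),-np.sin(a2)],[np.sin(a2),np.cos(a2)]])
for (x,y) in((34,82),(34,-82),(55,100),(55,-100),(-55,100),(-55,-100)):
    print(w2pix('scene',[*(t2+M@[x/1000,y/1000]),.008]).round(1))
Mc=np.array([[np.cos(a),-np.sin(a)],[np.sin(a),np.cos(a)]])
for (x,y,z) in((34,82,.137),(34,-82,.137),(60,-94,.11),(-60,-94,.11),(60,94,.11),(0,120,.1345),(0,-120,.1345)):
    print('cr',w2pix('scene',[*(t+Mc@[x/1000,y/1000]),z]).round(1))
for n,x,y,pv in(('L',55,210,(0,.12)),('R',657,408,(0,-.12))):
    p=Mc.T@(pix2w('top',*C(x,y,165,170),.1455)[:2]-t)-pv;print(n,p,'theta',np.arctan2(-p[0],-p[1]*np.sign(pv[1])))
s=r.get_state();T=R.from_quat(s['eef_rot'])
for tp in(h+[0,0,.06],h):print('rel tool',T.inv().apply(tp-s['tool_pos']).round(4))
z=T.as_matrix()[:,2];print('turn deg to z||plate x',np.degrees(a2)-np.degrees(np.arctan2(z[1],z[0])))
b=cv2.imread('pics/scene0.png')
cv2.imwrite('pics/c3.png',np.hstack([cv2.resize(b[95:200,295:395],None,fx=4,fy=4,interpolation=2),cv2.resize(b[195:300,220:320],None,fx=4,fy=4,interpolation=2)]))
E
```

```text
pose [0.5138 0.2148] yaw deg -15.67 
res mm [[-6.1, 0.2], [4.1, -0.6], [-4.1, 1.9], [4.6, -1.6], [1.8, -0.0], [1.5, 1.2], [-0.8, -0.5], [-1.1, -0.6]]
pose [ 0.5301 -0.2065] yaw deg -4.87 
res mm [[0.5, -0.0], [-0.4, -0.6], [-0.0, -0.3], [-0.4, -0.4], [0.3, -0.6], [1.7, -1.0], [-0.7, 0.2], [-0.7, 0.4], [0.0, 0.6], [-0.4, 0.7], [0.1, 1.0]]
handle tcp [ 0.53008132 -0.2065495   0.044     ]
[300.2 230.8]
[256.8 264.5]
[310.8 230.5]
[258.1 272.5]
[278.9 214.6]
[225.1 252.8]
cr [375.3 127.2]
cr [336.6 143.6]
cr [339.4 156.6]
cr [311.7 141.3]
cr [383.4 136.9]
cr [375.3 120.7]
cr [318.8 144.1]
L [-0.03439394  0.01594731] theta 2.0049569013821076
R [-0.03660855 -0.00096654] theta 1.59719216561657
rel tool [-0.4253  0.1347 -0.2472]
rel tool [-0.4253  0.1947 -0.2472]
turn deg to z||plate x 64.80269068795964
```

View pics/c3.png

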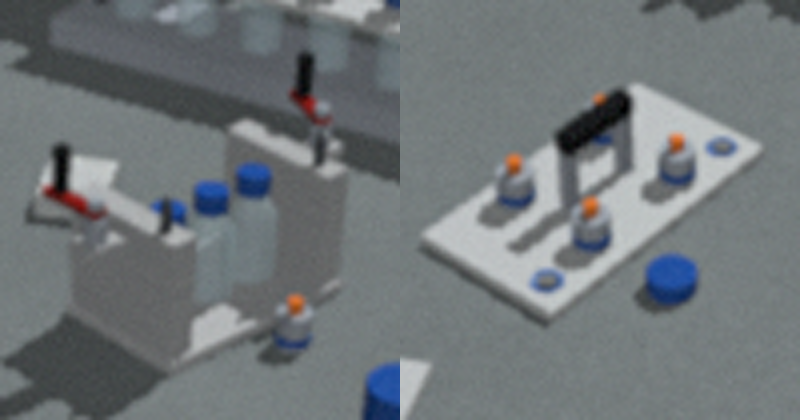

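The predicted scene-camera pixels for both holes and both pins agree within about 1 px. I'll move above the handle.

```bash
python3 -m handwheel '[[[0,0,-0.04,0,0,0],[0,0,-0.08,0,0,0],[-0.03,0,-0.11,0,-0.03,0],[-0.06,0,-0.14,0,-0.06,0],[-0.425,0.05,-0.247,0,-0.36,0],[-0.425,0.05,-0.247,0,-0.36,0],[-0.425,0.05,-0.247,0,-0.36,0],[-0.425,0.05,-0.247,0,-0.36,0],[-0.425,0.05,-0.247,0,-0.36,0],[-0.425,0.05,-0.247,0,-0.36,0],[-0.425,0.05,-0.247,0,-0.36,0],[-0.425,0.05,-0.247,0,-0.36,0]]]' 1 20
python3 - <<'E'
from h import *
s=r.get_state();print(s['clock'],s['q'].round(2));T=R.from_quat(s['eef_rot']).as_matrix();print(T.round(4))
print(rel([.5301,-.2065,.044]).round(4),np.degrees(np.arctan2(T[1,2],T[0,2])))
E
```

```text
clock: 2.4
tool_pos: [0.4903, -0.2362, 0.1953]
eef_rot: [0.48, -0.519, 0.52, -0.48]
contact_force: [0.4, -1.0, -0.1]
opening: 1.005
2.4 [ 0.64  0.67 -0.45  1.85  0.43  0.72 -0.14]
[[-7.940e-02  3.000e-04  9.968e-01]
 [-9.968e-01 -4.000e-04 -7.940e-02]
 [ 3.000e-04 -1.000e+00  3.000e-04]]
[-0.0328  0.1513  0.0372] -4.552508172264729
```

```bash
python3 -m handwheel '[[[-0.03,0.08,0.037,0,0,0],[-0.03,0.08,0.037,0,0,0],[-0.03,0.08,0.037,0,0,0],[-0.03,0.08,0.037,0,0,0],[-0.03,0.08,0.037,0,0,0]]]'
python3 - <<'E'
from h import *
s=r.get_state();T=R.from_quat(s['eef_rot']).as_matrix()
print(rel([.5301,-.2065,.044]).round(4),np.degrees(np.arctan2(T[1,2],T[0,2])))
E
```

```text
clock: 2.82
tool_pos: [0.5276, -0.2115, 0.1157]
eef_rot: [-0.479, 0.521, -0.521, 0.478]
contact_force: [1.0, -0.5, 0.2]
opening: 1.0
[-0.0053  0.0717  0.0022] -4.8973932755487315
```

```bash
python3 -m handwheel '[[[-0.005,0.03,0.002,0,0,0],[-0.005,0.055,0.002,0,0,0],[-0.005,0.072,0.002,0,0,0],[-0.005,0.072,0.002,0,0,0],[-0.005,0.072,0.002,0,0,0],[-0.005,0.072,0.002,0,0,0]]]'
python3 -m handwheel '[[[0,0,0,0,0,0],[0,0,0,0,0,0],[0,0,0,0,0,0],[0,0,0,0,0,0],[0,0,0,0,0,0],[0,0,0,0,0,0],[0,0,0,0,0,0],[0,0,0,0,0,0],[0,0,0,0,0,0]]]' -1 35
python3 -m handwheel '[[[0,0,0,0,0,0],[0,0,0,0,0,0],[0,0,0,0,0,0]]]'
python3 -c "
from h import *
s=r.get_state();print(s['clock'],rel([.5301,-.2065,.044]).round(4))"
```

```text
clock: 3.32
tool_pos: [0.5314, -0.2074, 0.0456]
eef_rot: [0.477, -0.52, 0.522, -0.478]
contact_force: [0.2, -0.0, 0.2]
opening: 0.997
clock: 4.07
tool_pos: [0.5307, -0.2059, 0.0434]
eef_rot: [-0.478, 0.521, -0.521, 0.478]
contact_force: [-0.8, 0.6, -0.1]
opening: 0.345
clock: 4.32
tool_pos: [0.5304, -0.2059, 0.0434]
eef_rot: [-0.478, 0.521, -0.521, 0.478]
contact_force: [0.5, 0.1, 0.4]
opening: 0.152
4.3167 [ 0.0007 -0.0006 -0.0003]
```

```bash
python3 -m handwheel '[[[0,0,0,0,0,0],[0,0,0,0,0,0],[0,-0.01,0,0,0,0],[0,-0.03,0,0,0,0],[0,-0.06,0,0,0,0],[0,-0.09,0,0,0,0],[0,-0.12,0,0,0,0],[0,-0.15,0,0,0,0],[0,-0.17,0,0,0,0],[0,-0.175,0,0,0,0],[0,-0.175,0,0,0,0],[0,-0.175,0,0,0,0]]]'
python3 - <<'E'
from h import *
s=r.get_state();T=R.from_quat(s['eef_rot']).as_matrix();y=np.degrees(np.arctan2(T[1,2],T[0,2]))
print(s['clock'],rel([.5138,.2148,.218]).round(4),y,'turn',-(-15.67-y)/180)
E
```

```text
clock: 5.32
tool_pos: [0.5295, -0.206, 0.2174]
eef_rot: [-0.479, 0.521, -0.52, 0.478]
contact_force: [-0.3, 0.2, -5.1]
opening: 0.153
5.3167 [-0.4179 -0.0005 -0.0514] -4.874645084402253 turn 0.05997419397554304
```

```bash
python3 -m handwheel '[[[-0.02,0,-0.003,0,0,0],[-0.05,0,-0.006,0,0.005,0],[-0.09,0,-0.01,0,0.01,0],[-0.13,0,-0.015,0,0.015,0],[-0.17,0,-0.02,0,0.02,0],[-0.21,0,-0.025,0,0.025,0],[-0.25,0,-0.03,0,0.03,0],[-0.29,0,-0.035,0,0.035,0],[-0.33,0,-0.04,0,0.042,0],[-0.365,0,-0.045,0,0.05,0],[-0.39,0,-0.048,0,0.055,0],[-0.405,0,-0.05,0,0.058,0]]]'
python3 -m handwheel '[[[-0.008,0,-0.001,0,0.002,0],[-0.012,0,-0.001,0,0.002,0],[-0.012,0,-0.001,0,0.002,0],[-0.012,0,-0.001,0,0.002,0],[-0.012,0,-0.001,0,0.002,0]]]'
python3 - <<'E'
from h import *
s=r.get_state();T=R.from_quat(s['eef_rot']).as_matrix();y=np.degrees(np.arctan2(T[1,2],T[0,2]))
print(s['clock'],rel([.5138,.2148,.218]).round(4),y,'turn',-(-15.67-y)/180,T[2].round(4))
a=snapshot('top')[:,:,::-1];b=snapshot('scene')[:,:,::-1]
cv2.imwrite('pics/t1.png',a);cv2.imwrite('pics/s1.png',b)
cv2.imwrite('pics/c4.png',np.vstack([cv2.resize(a[160:250,150:290],None,fx=4,fy=4,interpolation=2)[:300],cv2.resize(b[80:200,270:410],None,fx=4,fy=4,interpolation=2)[:300]]))
E
```

```text
clock: 6.32
tool_pos: [0.5131, 0.2065, 0.2165]
eef_rot: [-0.431, 0.562, -0.56, 0.43]
contact_force: [0.3, 0.5, -5.8]
opening: 0.152
clock: 6.73
tool_pos: [0.5176, 0.2114, 0.2179]
eef_rot: [0.427, -0.564, 0.564, -0.426]
contact_force: [0.2, -0.3, -4.6]
opening: 0.152
6.7333 [-0.0023 -0.0001 -0.0046] -15.817613413279082 turn -0.0008200745182171213 [ 2.3e-03 -1.0e+00 -3.0e-04]
```

View pics/c4.png

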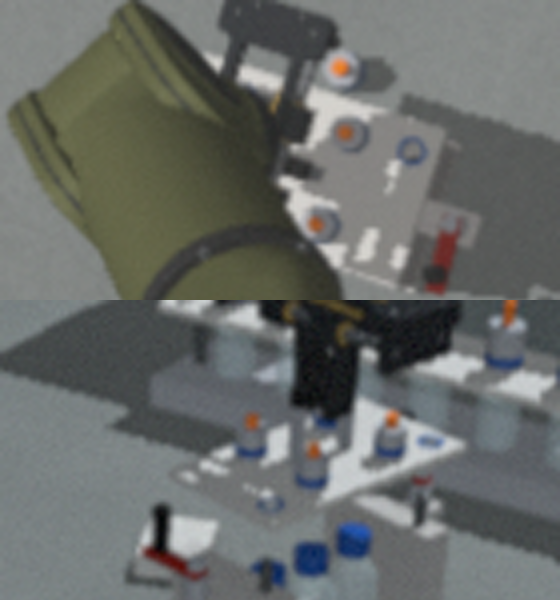

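Run:
```python
from h import *
s=r.get_state();T=R.from_quat(s['eef_rot']).as_matrix();p=s['tool_pos']
px=T[:,2]; py=-T[:,0]; up=-T[:,1]
und=p-up*.0434+py*(-.0007)+px*(-.0003)
def cen(img,u,v,w,kind):
    a=img[v-w:v+w+1,u-w:u+w+1].astype(float)
    if kind=='blue': m=np.clip(a[...,0]-a[...,2]-25,0,None)
    else: g=a.mean(2);m=np.clip(np.percentile(g,70)*.72-g,0,None)
    yy,xx=np.mgrid[v-w:v+w+1,u-w:u+w+1];return np.array([(m*xx).sum(),(m*yy).sum()])/m.sum(),(m>0).sum()
t0=cv2.imread('pics/top0.png');s0=cv2.imread('pics/scene0.png');t1=cv2.imread('pics/t1.png');s1=cv2.imread('pics/s1.png')
hl,hr=[und+px*.034+py*k+up*.008 for k in(.082,-.082)]
for n,im,cam,h,uv in(('hR',t1,'top',hr,(253,197)),('hL',s1,'scene',hl,(377,115)),('hR',s1,'scene',hr,(337,131))):
    c,k=cen(im,*uv,6,'blue');print(n,cam,'obs',c.round(2),k,'pred',w2pix(cam,h).round(2),'obs-pred mm at z',((pix2w(cam,*c,h[2])-h)*1000).round(1))
a=np.radians(-15.67);M=np.array([[np.cos(a),-np.sin(a)],[np.sin(a),np.cos(a)]])
for n,y in(('L',.082),('R',-.082)):
    f=np.array([.5138,.2148])+M@[.034,y]
    for cam,im in(('top',t0),('scene',s0)):
        q=w2pix(cam,[*f,.1235]);c,k=cen(im,*q.round().astype(int),4,'dark')
        print('pin',n,cam,'obs',c.round(2),k,'pred',q.round(2),'mm',((pix2w(cam,*c,.1235)[:2]-f)*1000).round(1))
print('hole-foot xy target for hL,hR now',hl.round(4),hr.round(4))
# patches
P=[cv2.resize(im[int(v)-10:int(v)+11,int(u)-10:int(u)+11],(260,260),interpolation=0) for im,u,v in((t0,200,183),(t0,254,200),(s0,375,131),(s0,336,147),(t1,253,197),(s1,337,131))]
cv2.imwrite('pics/c5.png',np.vstack([np.hstack(P[:3]),np.hstack(P[3:])]))
```

```text
hR top obs [252.95 199.12] 8 pred [252.27 197.43] obs-pred mm at z [-4.5 -2.   0. ]
hL scene obs [377.21 114.89] 21 pred [377.09 114.19] obs-pred mm at z [ 2.5 -4.2  0. ]
hR scene obs [338.7  130.83] 6 pred [337.6  129.95] obs-pred mm at z [ 5.3 -2.9  0. ]
pin L top obs [200.65 183.69] 20 pred [199.67 182.84] mm [-2.4 -3. ]
pin L scene obs [374.48 131.23] 23 pred [374.87 131.15] mm [-0.7 -1.1]
pin R top obs [255.28 200.9 ] 23 pred [253.92 199.9 ] mm [-2.7 -4. ]
pin R scene obs [336.77 148.59] 31 pred [336.36 147.73] mm [ 3.6 -3.7]
hole-foot xy target for hL,hR now [0.5723 0.281  0.1827] [0.5276 0.1232 0.1829]
```

View pics/c5.png

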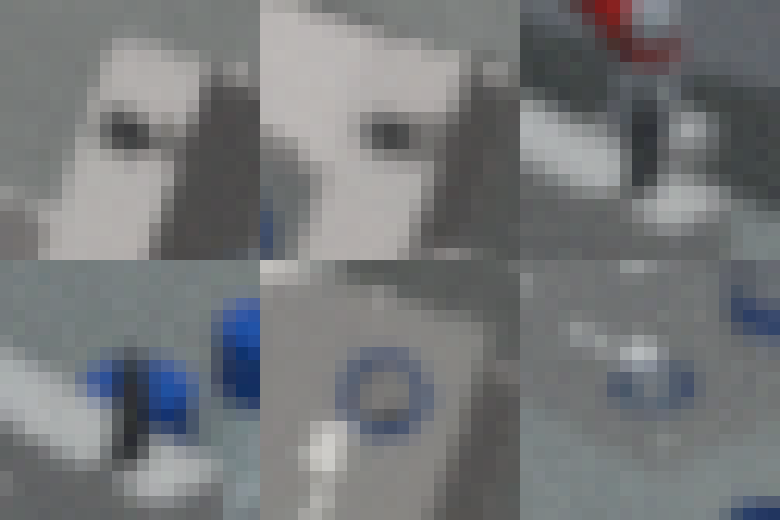

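The ring centres agree with the prediction from the tool pose within about 1 mm in both cameras. The pins agree with the cradle fit to a similar level. I'll lower to just above the pins, then re-centre.

```bash
python3 -m handwheel '[[[-0.001,0,-0.002,0,0,0],[-0.0026,0.003,-0.0046,0,-0.0008,0],[-0.0026,0.01,-0.0046,0,-0.0008,0],[-0.0026,0.018,-0.0046,0,-0.0008,0],[-0.0026,0.026,-0.0046,0,-0.0008,0],[-0.0026,0.031,-0.0046,0,-0.0008,0],[-0.0026,0.031,-0.0046,0,-0.0008,0],[-0.0026,0.031,-0.0046,0,-0.0008,0],[-0.0026,0.031,-0.0046,0,-0.0008,0],[-0.0026,0.031,-0.0046,0,-0.0008,0]]]'
python3 - <<'E'
from h import *
P=[];Y=[]
for i in range(4):
    s=r.get_state();P.append(rel([.5139,.2151,.1534]));T=R.from_quat(s['eef_rot']).as_matrix();Y.append([np.degrees(np.arctan2(T[1,2],T[0,2])),*T[2]])
    a=snapshot('scene') if i<3 else 0
print(s['clock'],np.round(P,4),np.round(Y,4))
cv2.imwrite('pics/s2.png',a[:,:,::-1]) if not isinstance(a,int) else 0
b=snapshot('scene')[:,:,::-1];a=snapshot('top')[:,:,::-1]
cv2.imwrite('pics/c6.png',np.vstack([cv2.resize(b[100:170,290:400],None,fx=7,fy=7,interpolation=2)[:,:560],cv2.resize(a[185:200,235:315],None,fx=7,fy=7,interpolation=2)]))
E
```

```text
clock: 7.67
tool_pos: [0.514, 0.2177, 0.1877]
eef_rot: [0.428, -0.563, 0.563, -0.428]
contact_force: [-0.2, 0.3, -5.4]
opening: 0.151
7.8167 [[0.0025 0.0343 0.0005]
 [0.0025 0.0344 0.0005]
 [0.0024 0.0344 0.0005]
 [0.0024 0.0343 0.0006]] [[-1.55262e+01 -6.00000e-04 -1.00000e+00  6.00000e-04]
 [-1.55308e+01 -5.00000e-04 -1.00000e+00  7.00000e-04]
 [-1.55306e+01 -5.00000e-04 -1.00000e+00  7.00000e-04]
 [-1.55275e+01 -4.00000e-04 -1.00000e+00  6.00000e-04]]
```

View pics/c6.png

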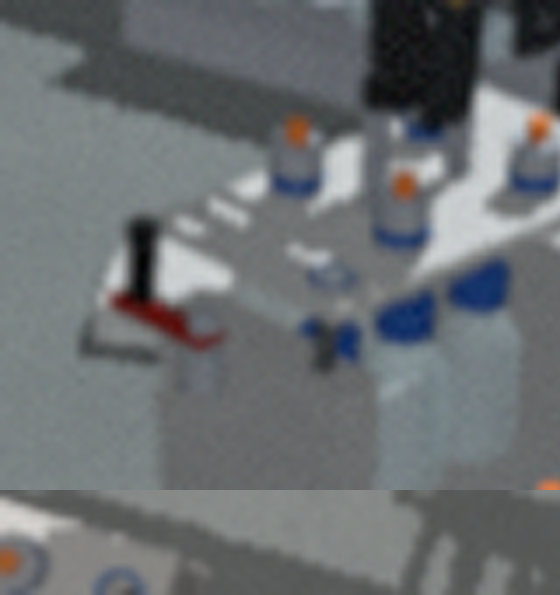

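The ring sits directly above the right pin at crop (330,275). I'll apply the remaining 2.5 mm correction and lower slowly onto the taper.

```bash
python3 -m handwheel '[[[0.001,0,0.0005,0,0.0008,0],[0.0025,0,0.0005,0,0.0008,0],[0.0025,0,0.0005,0,0.0008,0],[0.0025,0,0.0005,0,0.0008,0],[0.0025,0.003,0.0005,0,0.0008,0],[0.0025,0.006,0.0005,0,0.0008,0],[0.0025,0.009,0.0005,0,0.0008,0],[0.0025,0.011,0.0005,0,0.0008,0],[0.0025,0.011,0.0005,0,0.0008,0],[0.0025,0.011,0.0005,0,0.0008,0],[0.0025,0.011,0.0005,0,0.0008,0],[0.0025,0.011,0.0005,0,0.0008,0]]]'
python3 - <<'E'
from h import *
s=r.get_state();T=R.from_quat(s['eef_rot']).as_matrix();print(rel([.5139,.2151,.1534]).round(4),np.degrees(np.arctan2(T[1,2],T[0,2])),T[2].round(4),s['moment'].round(2),s['contact_force'].round(1))
b=snapshot('scene')[:,:,::-1];a=snapshot('top')[:,:,::-1]
cv2.imwrite('pics/c7.png',np.hstack([cv2.resize(b[120:160,320:390],None,fx=8,fy=8,interpolation=2),cv2.resize(a[185:225,230:260],None,fx=8,fy=8,interpolation=2)]))
E
```

```text
clock: 8.92
tool_pos: [0.5137, 0.215, 0.1765]
eef_rot: [0.427, -0.563, 0.564, -0.427]
contact_force: [-0.2, -0.3, -5.0]
opening: 0.151
[-0.0001  0.0231  0.0002] -15.670397760452536 [-2.e-04 -1.e+00  3.e-04] [ 0.   -0.01  0.03] [-0.2 -0.3 -5. ]
```

View pics/c7.png

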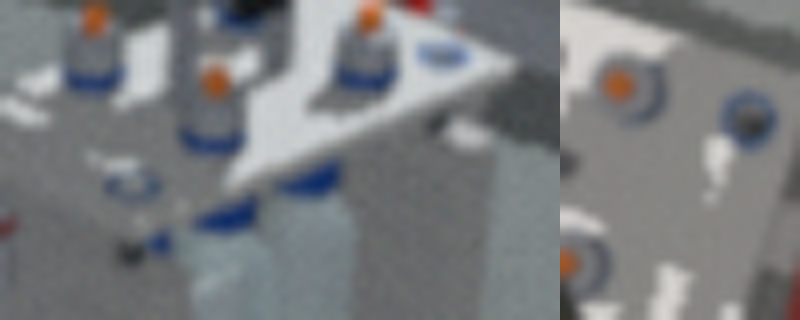

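In the top crop, the dark pin tip at (750,122) sits centred in the right ring at (749,119). There's no contact force, so I'll keep lowering.

```bash
python3 -m handwheel '[[[0,0.002,0,0,0,0],[0,0.004,0,0,0,0],[0,0.006,0,0,0,0],[0,0.008,0,0,0,0],[0,0.01,0,0,0,0],[0,0.012,0,0,0,0],[0,0.012,0,0,0,0],[0,0.012,0,0,0,0]]]'
python3 - <<'E'
from h import *
s=r.get_state();T=R.from_quat(s['eef_rot']).as_matrix();print(rel([.5139,.2151,.1534]).round(4),T[2].round(4),s['moment'].round(2),s['contact_force'].round(1))
E
```

```text
clock: 9.68
tool_pos: [0.5135, 0.2151, 0.1643]
eef_rot: [-0.427, 0.564, -0.563, 0.427]
contact_force: [-0.2, 0.7, -6.0]
opening: 0.153
[-0.0001  0.0109  0.0003] [-1.e-04 -1.e+00 -1.e-04] [0.27 0.01 0.03] [-0.2  0.7 -6. ]
```

```bash
python3 -m handwheel '[[[0,0.0015,0,0,0,0],[0,0.003,0,0,0,0],[0,0.0045,0,0,0,0],[0,0.006,0,0,0,0],[0,0.0075,0,0,0,0],[0,0.009,0,0,0,0],[0,0.01,0,0,0,0],[0,0.01,0,0,0,0],[0,0.01,0,0,0,0]]]'
python3 -c "
from h import *
s=r.get_state();print(rel([.5139,.2151,.1534]).round(4),s['moment'].round(2),s['contact_force'].round(1))"
python3 -m handwheel '[[[0,0.0005,0,0,0,0],[0,0.001,0,0,0,0],[0,0.0015,0,0,0,0],[0,0.0015,0,0,0,0]]]'
python3 -c "
from h import *
s=r.get_state();print(rel([.5139,.2151,.1534]).round(4),s['moment'].round(2),s['contact_force'].round(1))"
```

```text
clock: 10.43
tool_pos: [0.5136, 0.215, 0.1543]
eef_rot: [-0.427, 0.564, -0.563, 0.427]
contact_force: [0.6, 2.6, -5.4]
opening: 0.151
[-0.0002  0.0009  0.0003] [ 0.43  0.01 -0.  ] [ 0.6  2.6 -5.4]
clock: 10.77
tool_pos: [0.5137, 0.2155, 0.1534]
eef_rot: [-0.427, 0.563, -0.563, 0.428]
contact_force: [-1.8, 2.9, 0.7]
opening: 0.152
[ 0.0003 -0.      0.0003] [ 0.63  0.29 -0.01] [-1.8  2.9  0.7]
```

The plate's weight is now off the gripper. I'll add a slight extra press and release gently.

```bash
python3 -m handwheel '[[[0,0.0006,0,0,0,0],[0,0.0006,0,0,0,0],[0,0.0006,0,0,0,0]]]'
python3 -m handwheel '[[[0,0,0,0,0,0],[0,0,0,0,0,0],[0,0,0,0,0,0],[0,0,0,0,0,0],[0,0,0,0,0,0],[0,0,0,0,0,0],[0,0,0,0,0,0],[0,0,0,0,0,0]]]' 0.2
python3 -m handwheel '[[[0,-0.02,0,0,0,0],[0,-0.05,0,0,0,0],[0,-0.08,0,0,0,0],[0,-0.08,0,0,0,0],[0,-0.08,0,0,0,0],[0,-0.08,0,0,0,0]]]' -
python3 - <<'E'
from h import *
s=r.get_state();print(s['clock'],s['tool_pos'],s['q'].round(2),R.from_quat(s['eef_rot']).as_matrix().round(3).tolist())
b=snapshot('scene')[:,:,::-1];cv2.imwrite('pics/s3.png',b)
cv2.imwrite('pics/c8.png',cv2.resize(b[95:190,295:400],None,fx=6,fy=6,interpolation=2))
E
```

```text
clock: 11.02
tool_pos: [0.5137, 0.2155, 0.1533]
eef_rot: [0.427, -0.563, 0.563, -0.428]
contact_force: [-3.4, 2.9, 6.7]
opening: 0.153
clock: 11.68
tool_pos: [0.5136, 0.2149, 0.1522]
eef_rot: [0.427, -0.563, 0.564, -0.427]
contact_force: [-0.3, 0.1, 0.1]
opening: 0.602
clock: 12.18
tool_pos: [0.5133, 0.2146, 0.2319]
eef_rot: [0.427, -0.563, 0.564, -0.427]
contact_force: [0.1, 0.1, 0.6]
opening: 0.596
12.1833 [0.51325425 0.21457225 0.23193621] [-0.26  0.62 -0.37  1.78  0.3   0.8  -1.04] [[-0.27, -0.0, 0.963], [-0.963, -0.001, -0.27], [0.001, -1.0, -0.0]]
```

View pics/c8.png

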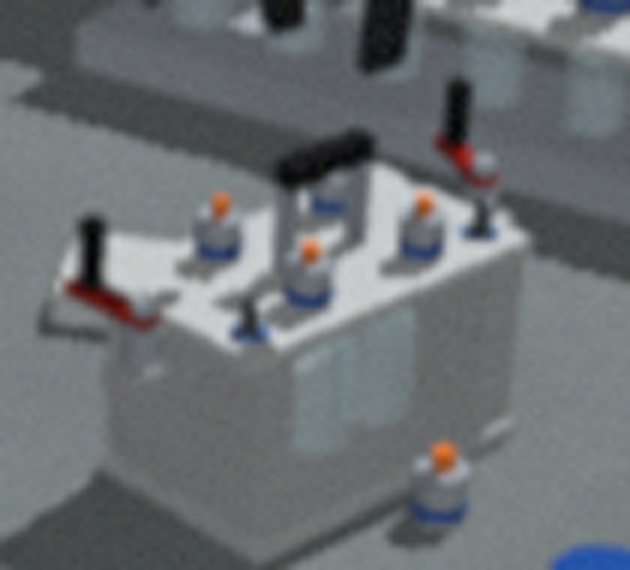

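The plate is seated, with both pins standing out through their rings at crop (248,320) and (480,215). Both latches are still open. Next is the right latch: shut the fingers, go behind its post and then down.

```bash
python3 -m handwheel '[[[0,0,0,0,0,0],[0.03,0,-0.007,0,0,0],[0.06,0,-0.014,0,0,0],[0.095,0,-0.022,0,0,0],[0.125,0,-0.03,0,0,0],[0.15,0,-0.036,0,0,0],[0.15,0,-0.036,0,0,0],[0.15,0,-0.036,0,0,0],[0.15,0,-0.036,0,0,0],[0.15,0,-0.036,0,0,0]]]' -1 20
cat >> h.py <<'E'
def cr():
    s=r.get_state();a=np.radians(-15.67);c,q=np.cos(a),np.sin(a);d=s['tool_pos'][:2]-[.5134,.2145]
    T=R.from_quat(s['eef_rot']).as_matrix()
    print('t %.2f cradle mm'%s['clock'],(np.array([c*d[0]+q*d[1],-q*d[0]+c*d[1],s['tool_pos'][2]])*1000).round(1),'F tool x,y,z',(T.T@s['contact_force']).round(1),'op',round(s['opening'],2))
E
python3 -c "from h import *;cr()"
```

```text
clock: 13.07
tool_pos: [0.4391, 0.0816, 0.2321]
eef_rot: [-0.427, 0.563, -0.563, 0.428]
contact_force: [0.0, 0.4, -0.8]
opening: 0.004
t 13.07 cradle mm [ -35.6 -148.   232.1] F tool x,y,z [-0.4  0.8 -0.1] op 0.0
```

```bash
python3 -m handwheel '[[[0.002,0.03,0,0,0,0],[0.002,0.06,0,0,0,0],[0.002,0.085,0,0,0,0],[0.002,0.09,0,0,0,0],[0.002,0.09,0,0,0,0],[0.002,0.09,0,0,0,0]]]'
python3 -c "from h import *;cr()"
python3 -m handwheel '[[[-0.006,0,0,0,0,0],[-0.013,0,0.0005,0,0,0],[-0.018,0,-0.002,0,0,0],[-0.023,0,-0.0045,0,0,0],[-0.0281,0,-0.0065,0,0,0],[-0.034,0,-0.007,0,0,0],[-0.0399,0,-0.0074,0,0,0],[-0.0455,0,-0.006,0,0,0],[-0.0507,0,-0.0045,0,0,0],[-0.0555,0,-0.0015,0,0,0],[-0.0597,0,0.002,0,0,0],[-0.0597,0,0.002,0,0,0]]]'
python3 -c "from h import *;cr()"
```

```text
clock: 13.57
tool_pos: [0.4384, 0.0792, 0.1427]
eef_rot: [-0.427, 0.563, -0.563, 0.428]
contact_force: [-0.7, 0.6, -1.1]
opening: 0.006
t 13.57 cradle mm [ -35.7 -150.5  142.7] F tool x,y,z [-0.3  1.1 -0.9] op 0.01
clock: 14.57
tool_pos: [0.457, 0.137, 0.1423]
eef_rot: [-0.427, 0.564, -0.563, 0.428]
contact_force: [-0.7, -0.0, -0.6]
opening: 0.007
t 14.57 cradle mm [-33.4 -89.8 142.3] F tool x,y,z [ 0.2  0.6 -0.6] op 0.01
```

```bash
python3 -m handwheel '[[[-0.003,0,0.003,0,0,0],[-0.005,0,0.006,0,0,0],[-0.0058,0,0.0085,0,0,0],[-0.0058,0,0.0085,0,0,0],[-0.0058,0,0.0085,0,0,0]]]'
python3 -c "from h import *;cr()"
python3 -m handwheel '[[[0,0,0.001,0,0,0],[0,0,0.002,0,0,0],[0,0,0.002,0,0,0],[0,0,0.002,0,0,0]]]'
python3 -c "from h import *;cr()"
```

```text
clock: 14.98
tool_pos: [0.4663, 0.1386, 0.1424]
eef_rot: [0.427, -0.564, 0.564, -0.427]
contact_force: [-0.6, -0.3, 0.3]
opening: 0.005
t 14.98 cradle mm [-24.9 -85.8 142.4] F tool x,y,z [ 0.4 -0.3 -0.5] op 0.0
clock: 15.32
tool_pos: [0.4676, 0.1382, 0.1424]
eef_rot: [-0.427, 0.563, -0.563, 0.427]
contact_force: [-0.2, 0.8, 0.6]
opening: 0.005
t 15.32 cradle mm [-23.4 -85.9 142.4] F tool x,y,z [-0.7 -0.6 -0.5] op 0.0
```

```bash
for i in 1 ; do python3 -m handwheel '[[[0,0,0.001,0,0,0],[0,0,0.002,0,0,0],[0,0,0.0025,0,0,0],[0,0,0.0025,0,0,0]]]' >/dev/null; python3 -c "from h import *;cr()"; done
python3 -m handwheel '[[[0,0,0.001,0,0,0],[0,0,0.002,0,0,0],[0,0,0.0025,0,0,0],[0,0,0.0025,0,0,0]]]' >/dev/null; python3 -c "from h import *;cr()"
python3 - <<'E'
from h import *
b=snapshot('scene')[:,:,::-1];a=snapshot('top')[:,:,::-1]
cv2.imwrite('pics/c9.png',np.hstack([cv2.resize(b[95:165,295:395],None,fx=5,fy=5,interpolation=2),cv2.resize(a[180:250,220:275],None,fx=5,fy=5,interpolation=2)]))
E
```

```text
t 15.65 cradle mm [-22.8 -85.8 142.2] F tool x,y,z [-1.6 -2.9 -5.1] op 0.01
t 15.98 cradle mm [-22.6 -85.9 142.2] F tool x,y,z [ -0.8  -7.4 -10.9] op 0.01
```

View pics/c9.png

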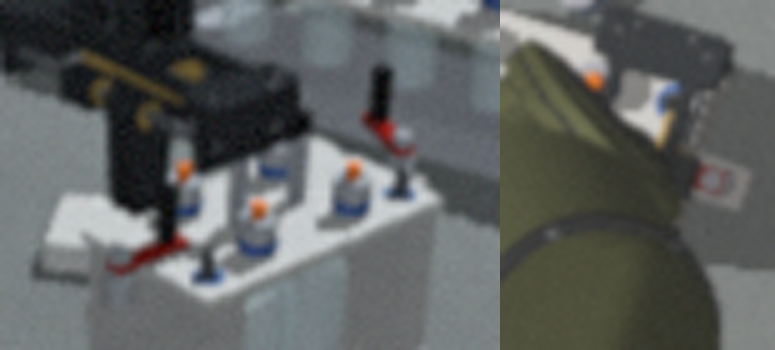

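The right latch's arm points in over the plate in the scene crop, from (110,265) to (185,240). The push force rose to 11 N at the stop. I'll back off, rise and go to the left latch.

```bash
python3 -m handwheel '[[[0,0,-0.01,0,0,0],[0,0,-0.02,0,0,0],[0,-0.005,-0.02,0,0,0],[0,-0.04,-0.02,0,0,0],[0,-0.08,-0.02,0,0,0],[-0.04,-0.09,-0.018,0,0,0],[-0.08,-0.09,-0.014,0,0,0],[-0.12,-0.09,-0.01,0,0,0],[-0.16,-0.09,-0.005,0,0,0],[-0.2,-0.09,0,0,0,0],[-0.235,-0.09,0.003,0,0,0],[-0.252,-0.09,0.003,0,0,0]]]'
python3 -m handwheel '[[[0,0,0,0,0,0],[0,0,0,0,0,0],[0,0,0,0,0,0]]]' >/dev/null
python3 -c "from h import *;cr()"
```

```text
clock: 17.08
tool_pos: [0.5443, 0.3833, 0.2327]
eef_rot: [-0.426, 0.564, -0.562, 0.429]
contact_force: [-0.3, -0.1, -0.2]
opening: 0.007
t 17.33 cradle mm [-14.6 163.9 232.2] F tool x,y,z [-0.4  1.   0.5] op 0.01
```

```bash
python3 -m handwheel '[[[-0.002,0.03,-0.0014,0,0,0],[-0.002,0.06,-0.0014,0,0,0],[-0.002,0.085,-0.0014,0,0,0],[-0.002,0.09,-0.0014,0,0,0],[-0.002,0.09,-0.0014,0,0,0],[-0.002,0.09,-0.0014,0,0,0]]]'
python3 -c "from h import *;cr()"
python3 -m handwheel '[[[0.008,0,-0.003,0,0,0],[0.0165,0,-0.0065,0,0,0],[0.021,0,-0.0115,0,0,0],[0.0255,0,-0.0165,0,0,0],[0.031,0,-0.02,0,0,0],[0.0363,0,-0.0237,0,0,0],[0.042,0,-0.0255,0,0,0],[0.048,0,-0.0272,0,0,0],[0.054,0,-0.027,0,0,0],[0.0596,0,-0.0269,0,0,0],[0.065,0,-0.025,0,0,0],[0.07,0,-0.0228,0,0,0]]]'
python3 -c "from h import *;cr()"
```

```text
clock: 17.83
tool_pos: [0.5434, 0.38, 0.1436]
eef_rot: [0.426, -0.564, 0.564, -0.427]
contact_force: [-0.1, -0.1, 0.5]
opening: 0.004
t 17.83 cradle mm [-15.8 167.5 143.6] F tool x,y,z [ 0.2 -0.5 -0.1] op 0.0
clock: 18.83
tool_pos: [0.5003, 0.3183, 0.1418]
eef_rot: [-0.428, 0.563, -0.563, 0.426]
contact_force: [-0.1, 0.7, 0.1]
opening: 0.009
t 18.83 cradle mm [-40.7  96.4 141.8] F tool x,y,z [-0.6 -0.1 -0.3] op 0.01
```

Now the closing part, from (-40.7, 96.4) to (-24, 85) mm in cradle axes.

```bash
python3 -m handwheel '[[[0.003,0,0.003,0,0,0],[0.006,0,0.006,0,0,0],[0.008,0,0.009,0,0,0],[0.01,0,0.0125,0,0,0],[0.011,0,0.016,0,0,0],[0.011,0,0.016,0,0,0],[0.011,0,0.016,0,0,0]]]' >/dev/null
python3 -c "from h import *;cr()"
python3 -m handwheel '[[[0,0,0.001,0,0,0],[0,0,0.002,0,0,0],[0,0,0.0025,0,0,0],[0,0,0.0025,0,0,0]]]' >/dev/null
python3 -c "from h import *;cr()"
```

```text
t 19.42 cradle mm [-23.1  86.7 142.2] F tool x,y,z [-1.  -0.3 -0.1] op 0.0
t 19.75 cradle mm [-22.5  86.7 142.1] F tool x,y,z [ 0.3 -2.9 -5. ] op 0.01
```

```bash
python3 -m handwheel '[[[0,0,0.001,0,0,0],[0,0,0.0025,0,0,0],[0,0,0.0025,0,0,0],[0,0,0.0025,0,0,0]]]' >/dev/null
python3 -c "from h import *;cr()"
python3 -m handwheel '[[[0,0,-0.01,0,0,0],[0,0,-0.02,0,0,0],[0,-0.01,-0.02,0,0,0],[0,-0.04,-0.02,0,0,0],[0,-0.08,-0.02,0,0,0],[0,-0.12,-0.04,0,0,0],[0,-0.15,-0.08,0,0,0],[0,-0.18,-0.12,0,0,0],[0.04,-0.2,-0.15,0,0,0],[0.08,-0.2,-0.17,0,0,0],[0.12,-0.2,-0.17,0,0,0],[0.15,-0.2,-0.17,0,0,0]]]'
python3 -m handwheel '[[[0.04,0,0,0,0,0],[0.08,0,0,0,0,0],[0.12,0,0,0,0,0],[0.16,0,0,0,0,0],[0.2,0,0,0,0,0],[0.24,0,0,0,0,0],[0.24,0,0,0,0,0],[0.24,0,0,0,0,0]]]'
python3 - <<'E'
from h import *
b=snapshot('scene')[:,:,::-1];a=snapshot('top')[:,:,::-1]
cv2.imwrite('pics/t9.png',a);cv2.imwrite('pics/s9.png',b)
cv2.imwrite('pics/c10.png',np.vstack([cv2.resize(b[90:195,290:430],None,fx=5,fy=5,interpolation=2)[:320],cv2.resize(a[165:240,165:305],None,fx=5,fy=5,interpolation=2)[:280]]))
E
```

```text
t 20.08 cradle mm [-22.3  86.7 142.1] F tool x,y,z [ 1.7 -4.3 -9. ] op 0.01
clock: 21.08
tool_pos: [0.3169, 0.2141, 0.3436]
eef_rot: [0.427, -0.562, 0.563, -0.43]
contact_force: [1.3, -1.2, -0.0]
opening: 0.005
clock: 21.75
tool_pos: [0.2535, -0.0186, 0.3428]
eef_rot: [0.425, -0.564, 0.566, -0.426]
contact_force: [0.4, 0.7, 0.5]
opening: 0.009
```

View pics/c10.png

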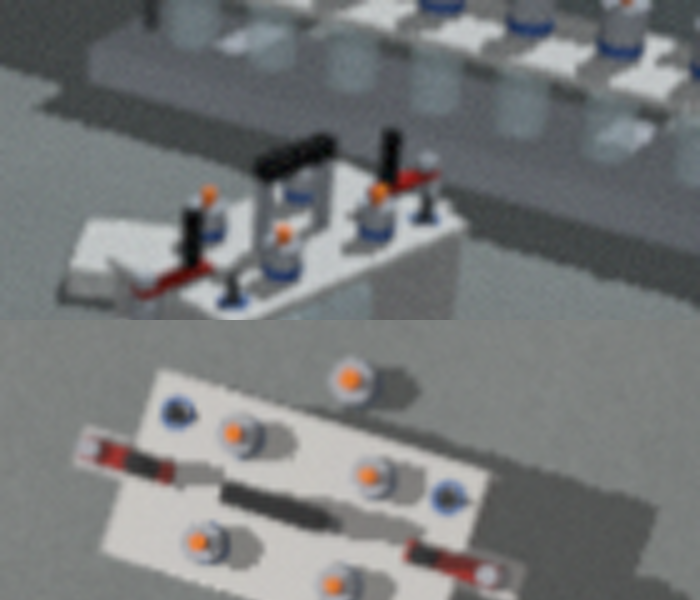

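Run:
```python
from h import *
print(job.finish_job(), r.get_state()['clock'])
```

```text
the job is handed in; nothing more can be done
the job is handed in; nothing more can be done
```

The job is handed in: the larger plate is on both cradle pins and both red latches are closed over it. It took about 22 s of the 72 s, and `finish_job` gives no verdict.

- **Plate:** I lifted it by the handle, carried it level and lowered it over the pins. When I lowered it the last few millimetres, its weight came off the gripper at the expected seating height. I then pressed lightly, reading about 7 N, before letting go.
- **Latches:** I swung in the right one, then the left. Each was pushed until the force rose at a stop, about 11 N on the right and 9 N on the left, both at nearly the same position. The pusher stopped about 2 mm past where I had calculated, which I put down to the finger being thinner than I assumed.
- **Last pictures:** both pins show through the blue rings, and both latch arms point in over the plate, within about a degree of the line between the pivots. The spare sensor is still in its place; I did not compare the other bystanders with their starting positions.
- **Gaps in the checks:** flushness rests on the seating height, the force and how it looks, not on a direct measurement. I saw an upward force of up to 7 N on the tool while pressing the right latch against its stop and did not find the cause; the last pictures show no sign of the plate having moved.

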